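# Bring the top housing from the magazine to the measuring nest

## Robot

A 6-joint arm with a two-finger parallel gripper is mounted at the origin on the work surface. World frame = base frame: x ahead of the robot, y to its left, z up, the work surface at z = 0. Lengths are in m, angles in degrees, forces in N, time in s.
With the tool pointing down it reaches from about 0.4 to 0.825 m from the base axis. Payload 7 kg.
Tool frame: the origin (TCP) lies between the finger pads; the fingertips stand 11 mm ahead of it and the grasp point (between the pads) lies 8 mm behind it; z points along the fingers, y is the direction in which the jaws open and shut (so a half turn about z gives the same grasp; the last joint's range is limited). The gripper opens to 88 mm and grips with 3 to 60 N. Pads are 19 mm wide; open, the fingers measure 130 mm over their backs; the gripper's body (78 mm by 193 mm) begins 47 mm behind the grasp point.
Start: joints at [-53.394, 20.546, 0.682, 0, -70.136, -16.507], TCP at [0.232, -0.634, 0.215] pointing down, gripper open.
Joint ranges: [-176.03, 176.03], [-82.01, 121.73], [-58.28, 71.71], [-173.87, 95.51], [-174.79, -0.11], [-173.66, 173.66]. Speed limits (degrees/s): [136.94, 136.94, 172.46, 180, 180, 180].

## Interface

Orientations are given as [roll, pitch, yaw] about the fixed x, y, z axes, in that order (R = Rz(yaw) Ry(pitch) Rx(roll)).
In Python, from plant import r gives the robot as it stands.
- The arm moves only by the shell command python3 -m inch 'ROWS' [OPENING] [FORCE]. ROWS is JSON, a list of rows, each an object of numbers: "x", "y", "z": the shift along the tool's x, y, z as a fraction of full scale; "yaw": the turn about the tool's z as a fraction of full scale. In form: [{"x": .., "y": .., "z": .., "yaw": ..}, ...]. A call has 1 to 5 rows; each row shifts and turns the pose as measured when the row begins, along the tool's axes as they then stand; what a row does not reach is not made up. Full scale, the value 1, is 0.025 m for a shift and 4 degrees for a turn. A row lasts 1/12 s, in which the tool goes at most 41.7 mm and 7.16 degrees, less where a joint would pass 70% of its speed; a pose out of reach is approached as far as the arm can. A call with a number of a shift or a turn outside -1 to 1 is refused whole. A call with a gripper value outside its range is refused whole. OPENING is the opening, from -1 (shut) to 1 (fully open), set as the call begins (- or left out, the last holds). The fingers move at their own pace and stop on an object; FORCE is the grip in N (left out, the last holds). Time passes only in rows, so rows that do not move let the fingers close. It gives the time, the measured TCP pose, the force and the opening at its end, in the units of the state.
- r.get_state(): the state, without advancing time (a new reading comes with each control period).
- r.capture(name): name is "scene" or "side" or "wrist"; returns (picture, depth): 420x560x3 uint8, red, green, blue; 420x560 float32, m along the optical axis (not along the pixel's ray), 0 where there is no reading.
- r.camera_info(name): a dict with "mtx" (3x3 intrinsics, pixels), "pose" (4x4, takes a point from camera to world coordinates). Camera axes: x right, y down, z forward; pixel columns grow to the right and rows downward; lengths in m; the calibration is good to about 2 mm. A picture is of the moment at which its call begins: read the wrist's pose just before it. camera_info takes no time and is no camera call; for the wrist camera it gives the pose at the moment of the call.
- r.close_job(): hands the job in, once; it reports no verdict.
The state is a dict: "time_s": time; "joints": joint angles; "qd": joint speeds; "joint_torque": joint torques, N m; "tcp_pos": TCP position; "eef_rot": TCP orientation; "contact_force": force on the tool from outside, world axes, zero at the start; "moment": the same for the moment, N m; "gripper_width": finger opening in m.
Only numpy, scipy, OpenCV 4.12 (cv2) and the standard library are available. Lean on these libraries where they do the work, as an engineer would, in place of code of your own. Each camera call takes 0.05 s, during which the arm holds its last target. There are 200 camera calls.

## Task

Lift only the top aluminium housing off the nested pile in the magazine: the magazine's cheeks cover its long sides, so take it by its short ends. Set it down upright on the bare granite and let go, then take it again by its long sides and lower it gently between the two end stops on the magnetic chuck, so that it stands flat and upright on the chuck, about centred between the stops. Leave the other housings in the magazine and do not disturb the drilled setup block and the ring gauge.

Things in the scene. Friction and masses are not known exactly. Their poses are not given: they have to be found in the camera images.
- housing_top_center (a point): Top housing of 3: aluminium cup, open on top, 38 (x) by 56 (y, length) mm, 42 tall, 5 mm walls; the lowest 6 mm is a smaller foot, 24 x 42, on which it stands. 90 to 180 g. Point: its centre, 21 below the rim, 21 above the foot's underside; z up. Half-turn symmetric. The foot sits 6 deep in the pocket below (2 mm play): rise over 6 first. The next housing's walls begin 36 below the rim
- housing_middle_center (a point): Centre of the second housing of the pile, same shape as the top one, 36 mm lower. It stays where it is
- housing_bottom_center (a point): Centre of the lowest housing, same shape, 72 mm lower than the top one. It stays where it is
- magazine_floor (a point): Centre of the magazine's floor, 10 mm above the table; housings' length along its y. Fixed dark steel magazine, base 80 (x) by 100 (y). Two upright cheeks, 46 long in y and 5 thick, stand 3 from the pile's long sides, up to 130 above the table (6 above the top rim). The short ends (+y, -y) are open but for 10 mm lips at the floor
- nest (a point): Nest: centre of the chuck's top face between two stops, 45 mm above the table, z up. Fixed steel magnetic chuck, foot 120 (x) by 150 (y), striped face 104 by 134. Dark stops at +y and -y: inner faces at y = -32 and +32, each 40 wide in x, 14 thick, 52 tall (taller than a housing). The housing goes between, length along y, its centre then 21 above this point; x sides open
- setup_block: Bystander: loose aluminium block 28 x 50 x 40 mm tall with a 14 mm vertical hole; origin at the centre of its underside. Leave it alone
- ring_gauge: Bystander: loose steel ring, 52 mm outside, 28 mm hole, 20 tall; origin at the centre of its underside. Leave it alone. The bare granite (z = 0) around x = 0.48, y = 0 always stays free for setting down: nothing stands within 90 mm of that point
Not all that is in view belongs to the job. Leave any green or turquoise look-alike of the part that bears nest alone.

How it is judged:
By the outcome, as a careful person would: the job done as asked, in the order asked, and still so for the second after the job is handed in, with the robot touching nothing.
It also fails if it takes over 64 s, if anything falls off the work surface, if the arm or the gripper's body presses on something with over 40 N, if the wrist force passes 120 N, or if a joint passes its speed limit or range.

## Working session

There is one attempt and no reset: what is moved stays moved. The work goes in short steps, Python scripts to look and compute and a shell command to move; the robot and the scene stay as the last step left them, time stands still between calls to the robot, and variables do not carry over. Pictures are saved under pics/ and viewed, about 8 in all and at most 12, crops included, and the job is handed in when it is done.

```bash
mkdir -p pics; ls
cat > h.py <<'E'
import numpy as np, cv2
from plant import r
def cap(n):
    ci=r.camera_info(n); im,d=r.capture(n)
    return im,d,np.array(ci['mtx']),np.array(ci['pose'])
def pts(d,K,T):
    v,u=np.indices(d.shape); P=np.stack([(u-K[0,2])/K[0,0]*d,(v-K[1,2])/K[1,1]*d,d,np.ones_like(d)],-1)
    W=(P@T.T)[...,:3]; W[d<=0]=np.nan; return W
E
python3 - <<'E'
from h import *
print(r.get_state())
for n in ['scene','side']:
    im,d,K,T=cap(n); np.savez(f'{n}.npz',im=im,d=d,K=K,T=T)
    cv2.imwrite(f'pics/{n}0.png',im[...,::-1]); print(n,K[0,0],T.round(3).tolist(),(d>0).mean())
E
```

```text
pics
{'time_s': 0.0, 'joints': array([-5.33942875e+01,  2.05921325e+01,  6.33572442e-01, -2.16233778e-02,
       -7.01357630e+01, -1.65077308e+01]), 'qd': array([-0.0371375 ,  0.05138272,  0.0849859 ,  0.0074691 , -0.07621044,
       -0.00826745]), 'joint_torque': array([ 2.26515564e-03, -5.82724142e+01,  2.93050933e+01,  6.99721009e+00,
        6.93308990e-03, -1.43171255e-04]), 'tcp_pos': array([ 0.23176089, -0.63341694,  0.21410858]), 'eef_rot': array([ 1.79903788e+02, -7.31482314e-03, -1.59909376e+02]), 'contact_force': array([ 0.20636048, -0.20086823,  0.10824831]), 'moment': array([-0.00832704,  0.05548945,  0.01637895]), 'gripper_width': 0.08763567863590457}
scene 469.0244718009353 [[0.861, 0.341, -0.378, 0.903], [0.509, -0.594, 0.623, -0.606], [-0.012, -0.728, -0.685, 0.768], [0.0, 0.0, 0.0, 1.0]] 0.9960289115646258
side 379.05650139967526 [[-0.998, -0.043, 0.051, 0.495], [-0.066, 0.705, -0.706, 0.529], [-0.005, -0.708, -0.707, 0.63], [0.0, 0.0, 0.0, 1.0]] 0.9959608843537415
```

View pics/scene0.png

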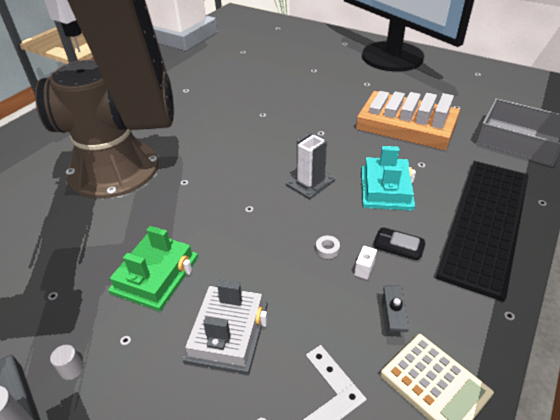

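View pics/side0.png

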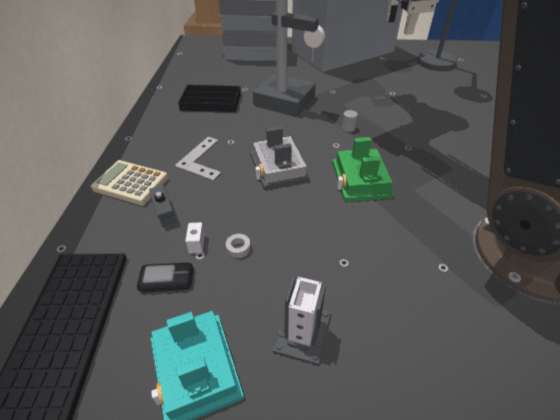

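The scene view shows the pile in its magazine at (312,165), and at (303,315) in the side view. There are three possible nests: grey striped at scene (228,325), green (150,265) and turquoise (388,180). The grey one is the right one. The only bright cup pile is the one in the magazine. The block is at (366,262), and the ring at (328,246).

```bash
cat > m.py <<'E'
from h import *
def rect(P):
    (c,s,a)=cv2.minAreaRect((P[:,:2]*1000).astype(np.float32)); return np.round(c,1),np.round(s,1),round(a,1)
out=[]
for n,mg,ck in [('scene',(285,125,340,200),(180,275,275,370)),('side',(270,265,335,360),(245,120,312,188))]:
    f=np.load(n+'.npz'); im,d=f['im'],f['d']; W=pts(d,f['K'],f['T']); hsv=cv2.cvtColor(im,cv2.COLOR_RGB2HSV)
    for nm,b,lv in [('mag',mg,[(.115,.1275),(.1275,.136),(.006,.014)]),('chuck',ck,[(.041,.049),(.092,.102)])]:
        w=W[b[1]:b[3],b[0]:b[2]].reshape(-1,3); v=hsv[b[1]:b[3],b[0]:b[2]].reshape(-1,3)
        print(n,nm,'zmax',np.nanmax(w[:,2]).round(4))
        for lo,hi in lv:
            m=(w[:,2]>lo)&(w[:,2]<hi)
            if m.sum()>10: print('  z',lo,hi,m.sum(),np.nanmedian(w[m],0).round(4),rect(w[m]))
    for nm,b,lo,hi in [('block',{'scene':(350,240,385,285),'side':(182,218,208,256)}[n],.036,.045),('ring',{'scene':(312,232,345,262),'side':(222,230,255,262)}[n],.016,.025)]:
        w=W[b[1]:b[3],b[0]:b[2]].reshape(-1,3); m=(w[:,2]>lo)&(w[:,2]<hi); print('  ',nm,m.sum(),rect(w[m]))
    a=im[mg[1]-5:mg[3]+5,mg[0]-5:mg[2]+5]; c=im[ck[1]:ck[3],ck[0]:ck[2]]
    out.append(np.hstack([cv2.resize(a,(300,400),interpolation=2)[:300],cv2.resize(c,(400,300),interpolation=2)]))
cv2.imwrite('pics/crop.png',np.vstack(out)[...,::-1])
E
python3 m.py
```

```text
scene mag zmax 0.1339
  z 0.115 0.1275 278 [0.4768 0.202  0.1234] (array([479.9, 206.7]), array([59.4, 55.4]), 77.2)
  z 0.1275 0.136 83 [0.4969 0.2045 0.131 ] (array([479.1, 204.2]), array([52.2, 56.6]), 76.9)
  z 0.006 0.014 329 [0.4923 0.1733 0.0112] (array([431.4, 273.5]), array([125.8, 298. ]), 35.2)
scene chuck zmax 0.1019
  z 0.041 0.049 2701 [ 0.5637 -0.2527  0.0462] (array([ 555.5, -251.8]), array([110.4, 136.4]), 19.9)
  z 0.092 0.102 401 [ 0.5555 -0.2817  0.0977] (array([ 553.1, -253.2]), array([40.8, 93.8]), 19.4)
   block 263 (array([711.6,  16.6]), array([28.5, 52.7]), 7.8)
   ring 280 (array([620.1,  24. ]), array([50.2, 51.6]), 50.7)
side mag zmax 0.1325
  z 0.115 0.1275 546 [0.4802 0.2129 0.1237] (array([478.3, 207.7]), array([58.4, 53.1]), 77.1)
  z 0.1275 0.136 179 [0.4956 0.2091 0.1301] (array([478.9, 207.9]), array([46.4, 54. ]), 77.2)
  z 0.006 0.014 847 [0.4783 0.2409 0.0106] (array([478.9, 207.9]), array([100.8,  80.2]), 77.4)
side chuck zmax 0.0994
  z 0.041 0.049 888 [ 0.5653 -0.2355  0.0454] (array([ 554.6, -252.3]), array([110.2, 138.3]), 19.1)
  z 0.092 0.102 162 [ 0.5504 -0.2237  0.0966] (array([ 551.9, -251.7]), array([39.9, 94.1]), 19.8)
   block 246 (array([710.5,  17.9]), array([28.4, 52.1]), 7.2)
   ring 295 (array([618.4,  26.6]), array([50.9, 49.7]), 65.1)
```

View pics/crop.png

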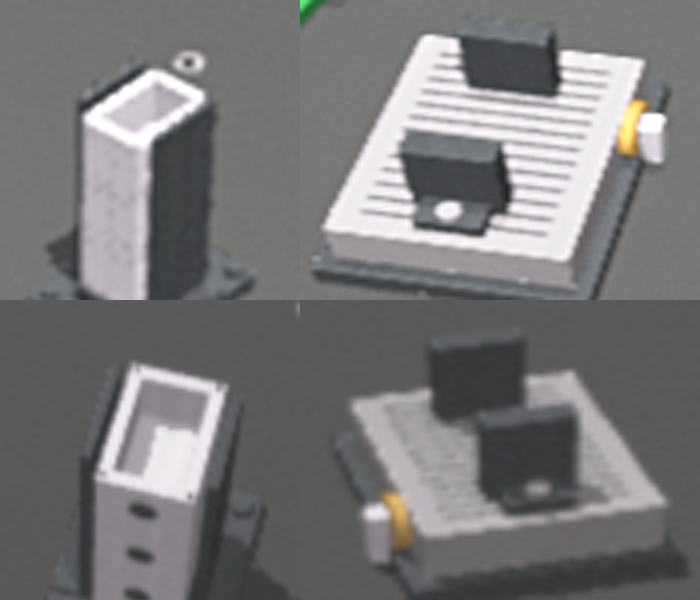

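```bash
cat > go.py <<'E'
import sys
from h import *
def rel(x,y,z,yaw):
    s=r.get_state(); p=np.array(s['tcp_pos']); a=np.radians(s['eef_rot'][2]); d=np.array([x,y,z])-p
    t=[d@[np.cos(a),np.sin(a),0],d@[np.sin(a),-np.cos(a),0],-d[2]]
    dy=(s['eef_rot'][2]-yaw+180)%360-180
    print('t',round(s['time_s'],2),'p',p.round(4),'rpy',np.round(s['eef_rot'],2),'F',np.round(s['contact_force'],1),'w',round(s['gripper_width'],4),'j6',round(s['joints'][5],1))
    print('units x y z',(np.array(t)/.025).round(3),'yaw units',round(dy/4,3))
if __name__=='__main__': rel(*map(float,sys.argv[1:5]))
E
python3 -m inch '[{"yaw":1},{"yaw":1},{"yaw":1},{"yaw":1},{"yaw":1}]' 1; python3 -m inch '[{"yaw":1},{"yaw":1},{"yaw":1},{"yaw":0.2},{}]'
python3 go.py .5 -.2 .22 167.4
```

```text
t 0.1 p [ 0.2318 -0.6335  0.2142] rpy [ 1.7991e+02 -1.0000e-02 -1.5991e+02] F [ 0.1 -0.4 -0.1] w 0.088 j6 -16.5
units x y z [-16.033  12.598  -0.232] yaw units 8.173validation failed for argument at $[0]...
validation failed for argument at $[0]...
```

```bash
python3 -m inch '[{"x":0,"y":0,"z":0,"yaw":1},{"x":0,"y":0,"z":0,"yaw":1},{"x":0,"y":0,"z":0,"yaw":1},{"x":0,"y":0,"z":0,"yaw":1},{"x":0,"y":0,"z":0,"yaw":1}]' 1; python3 -m inch '[{"x":0,"y":0,"z":0,"yaw":1},{"x":0,"y":0,"z":0,"yaw":1},{"x":0,"y":0,"z":0,"yaw":1},{"x":0,"y":0,"z":0,"yaw":0.3},{"x":0,"y":0,"z":0,"yaw":0}]'
python3 go.py .5 -.2 .22 167.4
```

```text
time_s: 0.52
tcp_pos: [0.2313, -0.6321, 0.2113]
eef_rot: [179.7, -0.2, 179.4]
contact_force: [0.1, -0.1, 0.1]
gripper_width: 0.0877
time_s: 0.93
tcp_pos: [0.2307, -0.6307, 0.2085]
eef_rot: [179.5, -0.4, 165.3]
contact_force: [-0.0, -0.5, -0.6]
gripper_width: 0.0875
t 0.93 p [ 0.2307 -0.6307  0.2085] rpy [179.49  -0.43 165.31] F [-0.  -0.5 -0.6] w 0.0875 j6 -51.3
units x y z [-6.049 19.398 -0.46 ] yaw units -0.524
```

```bash
python3 -m inch '[{"x":-0.3,"y":1,"z":-0.04,"yaw":0},{"x":-0.3,"y":1,"z":-0.04,"yaw":0},{"x":-0.3,"y":1,"z":-0.04,"yaw":-0.5},{"x":-0.3,"y":1,"z":-0.04,"yaw":0},{"x":-0.3,"y":1,"z":-0.04,"yaw":0}]';python3 -m inch '[{"x":-0.3,"y":1,"z":-0.04,"yaw":0},{"x":-0.3,"y":1,"z":-0.04,"yaw":0},{"x":-0.3,"y":1,"z":-0.04,"yaw":0},{"x":-0.3,"y":1,"z":-0.04,"yaw":0},{"x":-0.3,"y":1,"z":-0.04,"yaw":0}]'
python3 go.py .479 .2075 .21 167.4
```

```text
time_s: 1.35
tcp_pos: [0.2954, -0.5173, 0.2109]
eef_rot: [179.3, -0.7, 167.6]
contact_force: [-0.5, 0.0, 0.8]
gripper_width: 0.0878
time_s: 1.77
tcp_pos: [0.3601, -0.3968, 0.2166]
eef_rot: [179.3, -0.7, 168.3]
contact_force: [0.7, 0.2, 0.1]
gripper_width: 0.0874
t 1.77 p [ 0.3601 -0.3968  0.2166] rpy [179.28  -0.68 168.29] F [0.7 0.2 0.1] w 0.0874 j6 -74.3
units x y z [ 0.246 24.636  0.264] yaw units 0.224
```

```bash
python3 -m inch '[{"x":0,"y":1,"z":-0.02,"yaw":0.1},{"x":0,"y":1,"z":-0.02,"yaw":0},{"x":0,"y":1,"z":-0.02,"yaw":0},{"x":0,"y":1,"z":-0.02,"yaw":0},{"x":0,"y":1,"z":-0.02,"yaw":0}]';python3 -m inch '[{"x":0,"y":1,"z":-0.02,"yaw":0},{"x":0,"y":1,"z":-0.02,"yaw":0},{"x":0,"y":1,"z":-0.02,"yaw":0},{"x":0,"y":1,"z":-0.02,"yaw":0},{"x":0,"y":1,"z":-0.02,"yaw":0}]';python3 -m inch '[{"x":0,"y":1,"z":-0.02,"yaw":0},{"x":0,"y":1,"z":-0.02,"yaw":0},{"x":0,"y":1,"z":-0.02,"yaw":0},{"x":0,"y":1,"z":-0.02,"yaw":0},{"x":0,"y":1,"z":-0.02,"yaw":0}]'
python3 go.py .479 .2075 .21 167.4
```

```text
time_s: 2.18
tcp_pos: [0.3873, -0.2684, 0.2205]
eef_rot: [179.3, -0.7, 168.6]
contact_force: [-1.0, 0.1, 0.5]
gripper_width: 0.0879
time_s: 2.6
tcp_pos: [0.4113, -0.1396, 0.2253]
eef_rot: [179.2, -0.6, 169.3]
contact_force: [-0.1, -0.4, -0.1]
gripper_width: 0.0877
time_s: 3.02
tcp_pos: [0.4335, -0.0103, 0.2306]
eef_rot: [179.1, -0.4, 170.0]
contact_force: [1.0, -0.1, 0.1]
gripper_width: 0.0877
t 3.02 p [ 0.4335 -0.0103  0.2306] rpy [179.15  -0.43 169.97] F [ 1.  -0.1  0.1] w 0.0877 j6 -123.6
units x y z [-0.273  8.896  0.823] yaw units 0.642
```

```bash
python3 -m inch '[{"x":0,"y":1,"z":0.06,"yaw":0.3},{"x":-0.05,"y":1,"z":0.06,"yaw":0.3},{"x":-0.05,"y":1,"z":0.06,"yaw":0.2},{"x":0,"y":1,"z":0.06,"yaw":0},{"x":0,"y":0.5,"z":0.06,"yaw":0}]'
cat > w.py <<'E'
import sys
from h import *
from m2 import rect
E
python3 - <<'E'
from h import *
im,d,K,T=cap('wrist'); np.savez('wrist.npz',im=im,d=d,K=K,T=T); cv2.imwrite('pics/w1.png',im[...,::-1])
W=pts(d,K,T); print(T.round(3).tolist())
for lo,hi in [(.118,.127),(.1275,.135)]:
    m=(W[...,2]>lo)&(W[...,2]<hi)&(abs(W[...,0]-.479)<.06)&(abs(W[...,1]-.2075)<.06); P=W[m]
    if len(P)>10: print(len(P),np.median(P[:,2]),cv2.minAreaRect((P[:,:2]*1000).astype(np.float32)))
E
python3 go.py .479 .2075 .21 167.4
```

```text
time_s: 3.43
tcp_pos: [0.4591, 0.1072, 0.226]
eef_rot: [179.0, -0.3, 167.4]
contact_force: [-0.2, -0.6, 1.3]
gripper_width: 0.0879
[[0.22, 0.944, 0.247, 0.394], [0.975, -0.217, -0.038, 0.119], [0.018, 0.25, -0.968, 0.395], [0.0, 0.0, 0.0, 1.0]]
2166 0.12332233243167437 ((482.0028991699219, 208.00143432617188), (56.93842697143555, 53.19099044799805), 78.05635070800781)
832 0.12938139976598614 ((482.5767822265625, 207.98574829101562), (46.035152435302734, 54.07619094848633), 77.36763763427734)
t 3.48 p [0.4594 0.108  0.2257] rpy [179.01  -0.32 167.44] F [1.1 2.1 0.3] w 0.0876 j6 -138.6
units x y z [0.1   4.054 0.627] yaw units 0.01
```

View pics/w1.png

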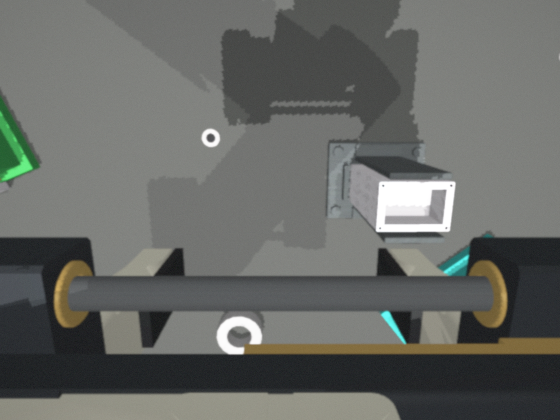

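The wrist view shows the pile at (415,205), with the ring at (240,335). The rim measures (482,208), against (479,207.5) from the fixed cameras. I'll use (480,207.7), axis 77.4°.

```bash
python3 -m inch '[{"x":0,"y":1,"z":0.1,"yaw":0},{"x":0,"y":1,"z":0.1,"yaw":0},{"x":0,"y":1,"z":0.1,"yaw":0},{"x":0,"y":0.8,"z":0.1,"yaw":0},{"x":0,"y":0,"z":0,"yaw":0}]'
python3 go.py .480 .2077 .107 167.4
```

```text
time_s: 3.9
tcp_pos: [0.4797, 0.204, 0.2166]
eef_rot: [179.0, -0.3, 167.9]
contact_force: [-0.9, 0.5, -0.0]
gripper_width: 0.0876
t 3.9 p [0.4797 0.204  0.2166] rpy [179.05  -0.34 167.91] F [-0.9  0.5 -0. ] w 0.0876 j6 -145.7
units x y z [0.021 0.148 4.386] yaw units 0.128
```

```bash
python3 -m inch '[{"x":0,"y":0.05,"z":0.9,"yaw":0.1},{"x":0,"y":0.03,"z":0.9,"yaw":0},{"x":0,"y":0,"z":0.9,"yaw":0},{"x":0,"y":0,"z":0.7,"yaw":0},{"x":0,"y":0,"z":0.3,"yaw":0}]'
python3 go.py .480 .2077 .107 167.4
```

```text
time_s: 4.32
tcp_pos: [0.4817, 0.2084, 0.1231]
eef_rot: [178.9, -0.2, 167.9]
contact_force: [-0.7, 0.2, 0.2]
gripper_width: 0.0875
t 4.32 p [0.4817 0.2084 0.1231] rpy [ 1.7886e+02 -1.6000e-01  1.6791e+02] F [-0.7  0.2  0.2] w 0.0875 j6 -145.7
units x y z [ 0.061 -0.043  0.643] yaw units 0.128
```

```bash
python3 -m inch '[{"x":0.05,"y":-0.04,"z":0.4,"yaw":0.1},{"x":0,"y":0,"z":0.2,"yaw":0},{"x":0,"y":0,"z":-0.02,"yaw":0}]'
python3 -m inch '[{"x":0,"y":0,"z":-0.02,"yaw":0},{"x":0,"y":0,"z":-0.02,"yaw":0},{"x":0,"y":0,"z":-0.02,"yaw":0},{"x":0,"y":0,"z":-0.02,"yaw":0},{"x":0,"y":0,"z":-0.02,"yaw":0}]' -1 20
python3 go.py .480 .2077 .107 167.4
```

```text
time_s: 4.57
tcp_pos: [0.4795, 0.206, 0.1064]
eef_rot: [179.1, -0.3, 167.6]
contact_force: [-0.3, 0.2, -0.3]
gripper_width: 0.0879
time_s: 4.98
tcp_pos: [0.4814, 0.2067, 0.1126]
eef_rot: [178.9, -0.1, 167.7]
contact_force: [-0.7, 0.2, -0.1]
gripper_width: 0.0597
t 4.98 p [0.4814 0.2067 0.1126] rpy [ 1.7887e+02 -1.1000e-01  1.6765e+02] F [-0.7  0.2 -0.1] w 0.0597 j6 -145.9
units x y z [0.063 0.028 0.223] yaw units 0.063
```

```bash
python3 -m inch '[{"x":0,"y":0,"z":0.15,"yaw":0},{"x":0,"y":0,"z":0,"yaw":0},{"x":0,"y":0,"z":0,"yaw":0},{"x":0,"y":0,"z":0,"yaw":0}]' -1 20
python3 go.py .480 .2077 .107 167.4
```

```text
time_s: 5.32
tcp_pos: [0.4852, 0.2093, 0.1136]
eef_rot: [178.4, 0.3, 167.8]
contact_force: [-0.8, -0.3, 0.9]
gripper_width: 0.0332
t 5.32 p [0.4852 0.2093 0.1136] rpy [178.44   0.33 167.77] F [-0.8 -0.3  0.9] w 0.0332 j6 -145.9
units x y z [ 0.189 -0.107  0.264] yaw units 0.093
```

Fingers have closed past 56 mm, so this isn't the expected grip. I'll look before moving on.

```bash
python3 - <<'E'
from h import *
s,_,_,_=cap('scene'); q,_,_,_=cap('side'); w,_,_,_=cap('wrist')
a=cv2.resize(s[80:230,230:400],(400,353)); b=cv2.resize(q[190:370,210:410],(392,353))
top=np.hstack([a,b]); c=cv2.resize(w,(330,247)); z=np.zeros((247,792,3),np.uint8); z[:,:330]=c; 
cv2.imwrite('pics/g1.png',np.vstack([top,z])[...,::-1])
E
python3 go.py .480 .2077 .107 167.4
```

```text
t 5.47 p [0.4849 0.2091 0.1131] rpy [178.49   0.29 167.77] F [ 0.4 -0.1 -0.1] w 0.0213 j6 -145.9
units x y z [ 0.18  -0.097  0.244] yaw units 0.092
```

View pics/g1.png

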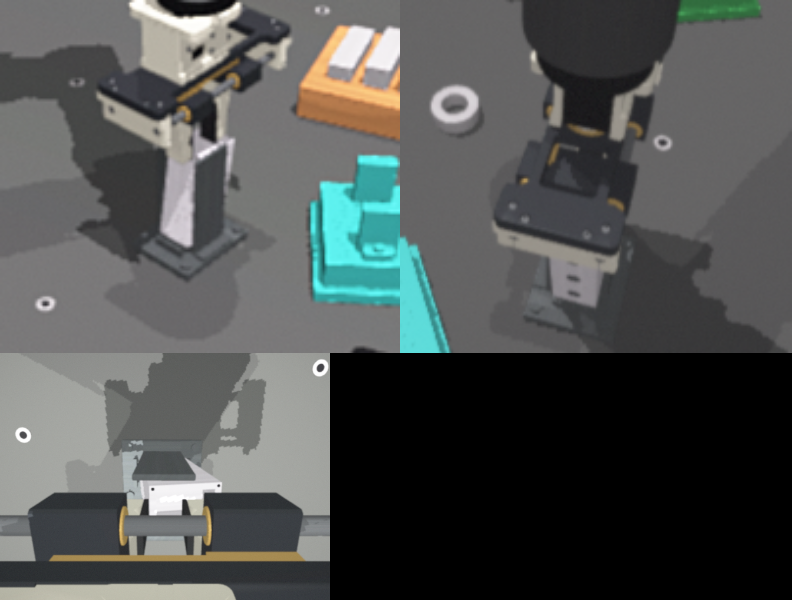

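```bash
python3 - <<'E'
from h import *
s,ds,Ks,Ts=cap('scene'); w,dw,Kw,Tw=cap('wrist')
np.savez('g2.npz',s=s,ds=ds,Ks=Ks,Ts=Ts,w=w,dw=dw,Kw=Kw,Tw=Tw)
a=cv2.resize(s[110:200,280:350],(400,514),interpolation=2); b=cv2.resize(w[140:420,180:400],(400,509),interpolation=2)
b=np.vstack([b,np.zeros((5,400,3),np.uint8)]); cv2.imwrite('pics/g2.png',np.hstack([a,b])[...,::-1])
E
python3 go.py .480 .2077 .107 167.4
```

```text
t 5.57 p [0.485  0.2092 0.1131] rpy [178.48   0.29 167.77] F [ 0.3 -0.9  0.2] w 0.0131 j6 -145.9
units x y z [ 0.182 -0.099  0.243] yaw units 0.091
```

View pics/g2.png

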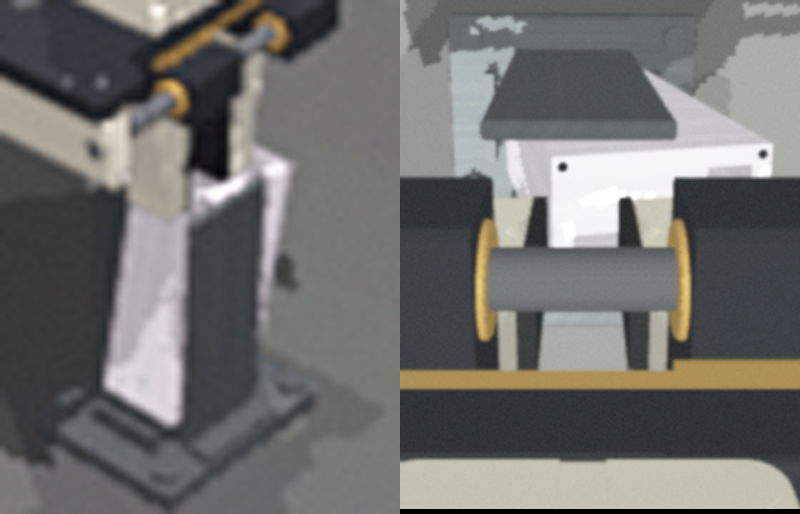

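Run:
```python
from h import *
f=np.load('g2.npz')
for n in 'sw':
    im,W=f[n],pts(f['d'+n],f['K'+n],f['T'+n]); c=np.array([.48,.2077]); a=np.radians(77.4)
    e=np.array([np.cos(a),np.sin(a)]); q=np.array([np.sin(a),-np.cos(a)])
    L=(W[...,:2]-c)@e*1000; X=(W[...,:2]-c)@q*1000; Z=W[...,2]*1000
    br=im.min(-1)
    m=(abs(L)<80)&(abs(X)<30)&(Z>20)&(Z<200)
    print(n,'slices z: n, L range white, X range white')
    for z in range(20,170,6):
        k=m&(Z>=z)&(Z<z+6)&(br>140)
        if k.sum()>3: print(z,k.sum(),np.percentile(L[k],[2,98]).round(),np.percentile(X[k],[2,98]).round())
    if n=='w':
        for v in (200,230,250,330,345): print(v,[(u,round(float(L[v,u])),round(float(X[v,u])),round(float(Z[v,u])),int(br[v,u])) for u in range(240,370,8)])
```

```text
s slices z: n, L range white, X range white
20 4 [-26. -24.] [-11.  17.]
26 30 [-28. -22.] [-18.  20.]
32 25 [-27. -22.] [-16.  21.]
38 35 [-28. -21.] [-17.  19.]
44 22 [-25. -21.] [-17.  22.]
50 28 [-24. -19.] [-16.  21.]
56 26 [-23. -19.] [-17.  19.]
62 35 [-23.  37.] [-17.  19.]
68 23 [-22.  13.] [-17.  17.]
74 26 [-20.  35.] [-18.  19.]
80 30 [-20.  40.] [-16.  17.]
86 28 [-19.  37.] [-15.  17.]
92 28 [-18.  43.] [-17.  19.]
98 33 [-17.  40.] [-17.  17.]
104 32 [-15.  43.] [-15.  19.]
110 27 [-15.  44.] [-15.  20.]
116 21 [-20.  47.] [ 1. 21.]
122 24 [-19.  45.] [-11.  20.]
128 47 [-27.  22.] [-2. 24.]
134 30 [-27.  26.] [-4. 15.]
140 26 [-27.  26.] [-6. 15.]
146 22 [-28.  25.] [-7. 14.]
152 25 [-30.  25.] [-5. 14.]
158 25 [-31.  26.] [-3. 15.]
164 19 [-31.  29.] [ 6. 15.]
w slices z: n, L range white, X range white
20 50 [-34.  31.] [-16.  20.]
26 26 [-25.  32.] [-16.  21.]
32 32 [-23.  34.] [-16.  22.]
38 38 [-22.  34.] [-16.  24.]
44 50 [-21.  35.] [-16.  25.]
50 56 [-20.  36.] [-16.  20.]
56 66 [-19.  38.] [-16.  19.]
62 80 [-18.  39.] [-16.  18.]
68 81 [-17.  40.] [-17.  15.
[... 1862 characters left out ...]
, 168), (288, 13, 119, -1, 169), (296, 20, 118, 0, 168), (304, 10, 14, 162, 91), (312, 12, 9, 170, 60), (320, 13, 3, 179, 162), (328, 13, -8, 196, 51), (336, 12, -16, 209, 44), (344, 13, -19, 214, 67), (352, 14, -20, 214, 61), (360, 16, -20, 215, 61), (368, 17, -20, 215, 62)]
345 [(240, -9, -17, 216, 86), (248, -7, -17, 216, 86), (256, -5, -18, 217, 90), (264, -4, -17, 216, 87), (272, -2, -17, 216, 88), (280, -1, -18, 216, 86), (288, 1, -18, 216, 88), (296, 2, -19, 218, 86), (304, 4, -18, 216, 84), (312, 6, -18, 216, 87), (320, 8, -17, 216, 87), (328, 9, -18, 217, 85), (336, 11, -18, 217, 84), (344, 12, -18, 217, 85), (352, 14, -18, 216, 86), (360, 16, -18, 217, 85), (368, 17, -18, 216, 83)]
```

The depth data shows the pile leaning along +y. The left finger is outside and pushing, and the right finger is inside the cup, so the tips were too high. I'll check the real tip height before backing out.

Run:
```python
from h import *
f=np.load('g2.npz'); im=f['s']; W=pts(f['ds'],f['Ks'],f['Ts']); c=np.array([.48,.2077]); a=np.radians(77.4)
e=np.array([np.cos(a),np.sin(a)]); q=np.array([np.sin(a),-np.cos(a)])
L=(W[...,:2]-c)@e*1000; X=(W[...,:2]-c)@q*1000; Z=W[...,2]*1000
for u in (304,307,310,312): print(u,[(v,round(float(L[v,u])),round(float(X[v,u])),round(float(Z[v,u])),im[v,u].tolist()) for v in range(134,156,2)])
print(r.get_state()['gripper_width'])
g=np.load('wrist.npz'); W=pts(g['d'],g['K'],g['T']); im=g['im']
# finger lowest parts at pre-grasp (TCP z .226)
for v in range(240,350,10): print(v,[(u,*[round(float(t)*1000) for t in W[v,u]]) for u in (120,135,150,160,170,180)])
```

```text
304 [(134, -30, 3, 165, [153, 147, 137]), (136, -29, 2, 159, [158, 152, 141]), (138, -28, 1, 152, [157, 153, 141]), (140, -26, 0, 145, [161, 156, 144]), (142, -26, -1, 139, [167, 162, 150]), (144, -25, -1, 133, [173, 168, 156]), (146, -11, -14, 114, [168, 164, 164]), (148, -15, -10, 112, [185, 178, 185]), (150, -13, -11, 105, [181, 176, 182]), (152, -14, -11, 99, [182, 176, 183]), (154, -16, -9, 95, [179, 172, 179])]
307 [(134, -33, 14, 172, [173, 166, 155]), (136, -30, 12, 164, [161, 157, 146]), (138, -29, 11, 157, [159, 154, 144]), (140, -28, 10, 151, [159, 154, 144]), (142, -27, 9, 144, [161, 155, 144]), (144, -26, 8, 138, [165, 160, 149]), (146, -26, 9, 132, [169, 163, 150]), (148, -14, -1, 116, [174, 168, 173]), (150, -13, -2, 109, [183, 176, 184]), (152, -15, 0, 105, [182, 175, 182]), (154, -17, 1, 101, [181, 175, 182])]
310 [(134, -23, 15, 167, [172, 166, 154]), (136, -21, 13, 160, [170, 166, 154]), (138, -22, 14, 155, [171, 167, 155]), (140, -20, 12, 148, [172, 167, 155]), (142, -23, 15, 145, [172, 166, 155]), (144, -21, 14, 138, [170, 164, 154]), (146, -20, 13, 132, [171, 166, 153]), (148, -9, 4, 116, [169, 163, 164]), (150, -15, 9, 115, [182, 176, 183]), (152, -12, 7, 107, [183, 177, 183]), (154, -12, 6, 100, [185, 179, 186])]
312 [(134, -14, 13, 161, [142, 137, 128]), (136, -13, 12, 155, [135, 131, 122]), (138, -14, 13, 151, [103, 100, 93]), (140, -12, 12, 144, [102, 98, 92]), (142, -14, 13, 139, [135, 131, 121]), (144, -14, 14, 134, [132, 129, 119]), (146, -12, 12, 127, [122, 117, 114]), (148, -23, 21, 131, [172, 167, 174]), (150, -23, 22, 126, [146, 141, 147]), (152, -23, 22, 120, [146, 142, 148]), (154, -24, 23, 116, [138, 133, 140])]
0.013140284811876218Traceback (most recent call last):
  File "<stdin>", line 9, in <module>
ValueError: cannot convert float NaN to integer
```

Run:
```python
from h import *
for nm,k,tz in (('wrist.npz','',.2257),('g2.npz','w',.1131)):
    g=np.load(nm); im=g['im'] if not k else g['w']; W=pts(g['d'+k],g['K'+k],g['T'+k])
    d=g['d'+k]
    # lowest-z points belonging to the gripper: near camera depth
    for u in ((110,130,150,165,175,400,410,430) if not k else (232,240,246,256,304,312,320)):
        print(nm,u,[(v,round(float(d[v,u]),3),*(np.nan_to_num(W[v,u])*1000).round().astype(int).tolist()) for v in range(242,345,12)])
    print('camera rel tcp', g['T'+k][:3,3].round(4))
```

```text
wrist.npz 110 [(242, 0.414, 487, -89, 0), (254, 0.0, 0, 0, 0), (266, 0.422, 515, -99, -1), (278, 0.084, 420, 75, 317), (290, 0.081, 422, 75, 320), (302, 0.083, 425, 74, 319), (314, 0.105, 437, 62, 300), (326, 0.104, 440, 61, 302), (338, 0.104, 443, 61, 303)]
wrist.npz 130 [(242, 0.415, 492, -68, -1), (254, 0.417, 505, -72, 0), (266, 0.144, 437, 52, 260), (278, 0.085, 422, 79, 316), (290, 0.083, 424, 79, 319), (302, 0.083, 426, 79, 320), (314, 0.117, 443, 61, 289), (326, 0.118, 447, 60, 289), (338, 0.119, 451, 59, 290)]
wrist.npz 150 [(242, 0.414, 497, -46, 0), (254, 0.156, 438, 55, 248), (266, 0.145, 439, 59, 260), (278, 0.086, 423, 83, 316), (290, 0.082, 424, 84, 320), (302, 0.081, 427, 83, 321), (314, 0.126, 448, 63, 281), (326, 0.125, 452, 63, 283), (338, 0.127, 456, 61, 283)]
wrist.npz 165 [(242, 0.416, 501, -30, -1), (254, 0.157, 439, 61, 247), (266, 0.148, 441, 63, 256), (278, 0.083, 423, 87, 318), (290, 0.083, 425, 87, 319), (302, 0.081, 427, 87, 322), (314, 0.142, 456, 62, 267), (326, 0.441, 601, -61, 0), (338, 0.445, 617, -65, 0)]
wrist.npz 175 [(242, 0.417, 504, -19, -2), (
[... 2313 characters left out ...]
07), (302, 0.082, 459, 217, 208), (314, 0.136, 490, 215, 160), (326, 0.136, 494, 214, 161), (338, 0.321, 608, 206, 1)]
g2.npz 312 [(242, 0.196, 487, 226, 97), (254, 0.156, 478, 224, 136), (266, 0.152, 481, 222, 142), (278, 0.085, 455, 220, 204), (290, 0.082, 457, 220, 207), (302, 0.082, 459, 219, 208), (314, 0.125, 485, 218, 170), (326, 0.126, 489, 217, 171), (338, 0.128, 494, 217, 170)]
g2.npz 320 [(242, 0.196, 488, 230, 97), (254, 0.157, 479, 227, 135), (266, 0.145, 479, 225, 147), (278, 0.085, 456, 222, 204), (290, 0.082, 457, 221, 207), (302, 0.082, 460, 221, 208), (314, 0.117, 481, 221, 177), (326, 0.117, 485, 220, 178), (338, 0.117, 488, 219, 179)]
camera rel tcp [0.4177 0.219  0.2817]
```

Both cameras put the fingertips about 15 mm above the reported TCP, not 11 mm below it. The fingers therefore really ride about 26 mm higher than stated. I'll lower the pile back upright by retreating along -y gently, then lift clear.

```bash
python3 -m inch '[{"x":0,"y":-0.12,"z":0.1,"yaw":0},{"x":0,"y":-0.12,"z":0.1,"yaw":0},{"x":0,"y":-0.12,"z":0.1,"yaw":0},{"x":0,"y":-0.12,"z":0.1,"yaw":0},{"x":0,"y":-0.12,"z":0.1,"yaw":0}]' -0.55 5
python3 -m inch '[{"x":0,"y":-0.12,"z":0.05,"yaw":0},{"x":0,"y":-0.12,"z":0.05,"yaw":0},{"x":0,"y":-0.1,"z":0,"yaw":0}]'
python3 - <<'E'
from h import *
w,d,K,T=cap('wrist'); W=pts(d,K,T); c=np.array([.48,.2077]); a=np.radians(77.4)
e=np.array([np.cos(a),np.sin(a)]); q=np.array([np.sin(a),-np.cos(a)])
L=(W[...,:2]-c)@e*1000; X=(W[...,:2]-c)@q*1000; Z=W[...,2]*1000; br=w.min(-1)
for z in range(20,140,12):
    k=(abs(L)<80)&(abs(X)<30)&(Z>=z)&(Z<z+12)&(br>140)
    if k.sum()>3: print(z,k.sum(),np.percentile(L[k],[2,98]).round(),np.percentile(X[k],[2,98]).round())
E
python3 go.py .480 .2077 .15 167.4
```

```text
time_s: 5.98
tcp_pos: [0.4814, 0.1934, 0.0986]
eef_rot: [178.5, 0.3, 167.8]
contact_force: [-0.7, -2.1, 0.5]
gripper_width: 0.0198
time_s: 6.23
tcp_pos: [0.4789, 0.1838, 0.0945]
eef_rot: [178.6, 0.2, 167.8]
contact_force: [0.3, -0.1, -0.4]
gripper_width: 0.0197
20 75 [-34. -22.] [-16.  19.]
32 35 [-27. -22.] [-17. -16.]
44 50 [-27. -22.] [-17. -16.]
56 76 [-27. -22.] [-17.  20.]
68 85 [-27. -22.] [-17.   0.]
80 132 [-27. -22.] [-17.  16.]
92 570 [-26.  -1.] [-17.  14.]
104 327 [-47.  -2.] [-17.  -4.]
116 2801 [-44.  26.] [-17.  21.]
128 446 [-44.  -5.] [-8. 29.]
t 6.28 p [0.4787 0.1834 0.0946] rpy [178.59   0.19 167.75] F [ 1.1 -0.3 -0.3] w 0.0198 j6 -144.1
units x y z [ 0.157  0.959 -2.216] yaw units 0.088
```

The pile is upright again: ends at about ±27, flanks −17 and +20, and the same at every height. I'll rise clear, open and re-centre.

```bash
python3 -m inch '[{"x":0,"y":0,"z":-0.7,"yaw":0},{"x":0,"y":0,"z":-0.9,"yaw":0},{"x":0,"y":0,"z":-0.9,"yaw":0}]'
python3 -m inch '[{"x":0,"y":0.2,"z":0,"yaw":0.1},{"x":0.1,"y":0.3,"z":0,"yaw":0},{"x":0,"y":0.2,"z":0,"yaw":0},{"x":0,"y":0.2,"z":0,"yaw":0},{"x":0,"y":0.1,"z":0,"yaw":0}]' 1 20
python3 -m inch '[{"x":0,"y":0,"z":0,"yaw":0},{"x":0,"y":0,"z":0,"yaw":0},{"x":0,"y":0,"z":0,"yaw":0},{"x":0,"y":0,"z":0,"yaw":0},{"x":0,"y":0,"z":0,"yaw":0}]'
python3 - <<'E'
from h import *
w,d,K,T=cap('wrist'); W=pts(d,K,T); np.savez('w3.npz',w=w,d=d,K=K,T=T)
for lo,hi in [(.118,.1275)]:
    m=(W[...,2]>lo)&(W[...,2]<hi)&(abs(W[...,0]-.48)<.045)&(abs(W[...,1]-.2075)<.045)&(w.min(-1)>150); P=W[m]
    print(len(P),np.median(P[:,2]),P.min(0),P.max(0),cv2.minAreaRect((P[:,:2]*1000).astype(np.float32)))
g=(d>.12)&(d<.17); print('finger low z',np.percentile(W[g][:,2],[0.5,2,5]))
E
python3 go.py .4805 .2077 .08 167.4
```

```text
time_s: 6.53
tcp_pos: [0.4755, 0.1798, 0.1541]
eef_rot: [179.0, -0.2, 167.7]
contact_force: [-0.3, 0.4, 1.7]
gripper_width: 0.0197
time_s: 6.95
tcp_pos: [0.4811, 0.208, 0.1595]
eef_rot: [178.6, 0.2, 167.3]
contact_force: [0.1, 0.9, 0.1]
gripper_width: 0.0477
time_s: 7.37
tcp_pos: [0.48, 0.2081, 0.1567]
eef_rot: [178.8, -0.0, 167.3]
contact_force: [1.1, -1.3, 0.3]
gripper_width: 0.0809
3015 0.12335145176972878 [0.4579984  0.17751963 0.11801293] [0.50887609 0.23947155 0.12559537] ((484.0204162597656, 208.19711303710938), (56.19244384765625, 41.30585479736328), 77.57490539550781)
finger low z [0.16804746 0.17020053 0.1728738 ]
t 7.42 p [0.48   0.2081 0.1567] rpy [ 1.7881e+02 -2.0000e-02  1.6734e+02] F [ 0.2 -0.3  0.4] w 0.0844 j6 -146.7
units x y z [-0.025 -0.01   3.068] yaw units -0.015
```

```bash
python3 -m inch '[{"x":-0.05,"y":-0.03,"z":0.8,"yaw":0},{"x":0,"y":-0.02,"z":0.8,"yaw":0},{"x":0,"y":-0.01,"z":0.8,"yaw":0},{"x":0,"y":0,"z":0.3,"yaw":0},{"x":0,"y":0,"z":0.1,"yaw":0}]'
python3 go.py .482 .2077 .084 167.4
```

```text
time_s: 7.83
tcp_pos: [0.483, 0.2083, 0.0867]
eef_rot: [178.6, 0.2, 167.3]
contact_force: [-0.5, -0.2, -0.5]
gripper_width: 0.0879
t 7.83 p [0.483  0.2083 0.0867] rpy [178.57   0.19 167.32] F [-0.5 -0.2 -0.5] w 0.0879 j6 -146.3
units x y z [ 0.034 -0.031  0.107] yaw units -0.02
```

```bash
python3 -m inch '[{"x":0,"y":0,"z":0.1,"yaw":0},{"x":0,"y":0,"z":0,"yaw":0},{"x":0,"y":0,"z":0,"yaw":0},{"x":0,"y":0,"z":0,"yaw":0}]' -1 20
python3 -m inch '[{"x":0,"y":0,"z":0,"yaw":0},{"x":0,"y":0,"z":0,"yaw":0},{"x":0,"y":0,"z":0,"yaw":0}]'
python3 go.py .482 .2077 .084 167.4
```

```text
time_s: 8.17
tcp_pos: [0.4838, 0.2086, 0.0855]
eef_rot: [178.5, 0.2, 167.3]
contact_force: [0.0, 0.1, 0.2]
gripper_width: 0.0666
time_s: 8.42
tcp_pos: [0.4845, 0.2093, 0.0873]
eef_rot: [178.4, 0.3, 167.3]
contact_force: [-0.7, -0.5, -0.9]
gripper_width: 0.0563
t 8.42 p [0.4845 0.2093 0.0873] rpy [178.41   0.34 167.34] F [-0.7 -0.5 -0.9] w 0.0563 j6 -146.3
units x y z [ 0.084 -0.085  0.13 ] yaw units -0.016
```

Width is 56.3 mm, so both ends are gripped. Now a gentle lift.

```bash
python3 -m inch '[{"x":0,"y":0,"z":0,"yaw":0},{"x":0,"y":0,"z":0,"yaw":0},{"x":0,"y":0,"z":-0.12,"yaw":0},{"x":0,"y":0.01,"z":-0.2,"yaw":0},{"x":0,"y":0.01,"z":-0.2,"yaw":0}]'
python3 -m inch '[{"x":0,"y":0.01,"z":-0.3,"yaw":0},{"x":0,"y":0.01,"z":-0.4,"yaw":0},{"x":0,"y":0.02,"z":-0.7,"yaw":0},{"x":0,"y":0.02,"z":-0.7,"yaw":0},{"x":0,"y":0,"z":0,"yaw":0}]'
python3 - <<'E'
from h import *
s,ds,_,_=cap('scene'); q,_,_,_=cap('side')
a=cv2.resize(s[90:210,260:370],(400,436)); b=cv2.resize(q[210:370,240:380],(382,436))
cv2.imwrite('pics/l1.png',np.hstack([a,b])[...,::-1])
E
python3 go.py .48 0 .07 167.4
```

```text
time_s: 8.83
tcp_pos: [0.4836, 0.2089, 0.1003]
eef_rot: [178.5, 0.2, 167.3]
contact_force: [0.2, -0.6, -0.8]
gripper_width: 0.0561
time_s: 9.25
tcp_pos: [0.4837, 0.2091, 0.1585]
eef_rot: [178.5, 0.3, 167.3]
contact_force: [0.5, 0.2, -0.6]
gripper_width: 0.0564
t 9.35 p [0.4824 0.2084 0.1556] rpy [1.7859e+02 1.5000e-01 1.6730e+02] F [ 0.3 -0.1 -2.2] w 0.0562 j6 -146.5
units x y z [-1.74  -8.152  3.424] yaw units -0.026
```

View pics/l1.png

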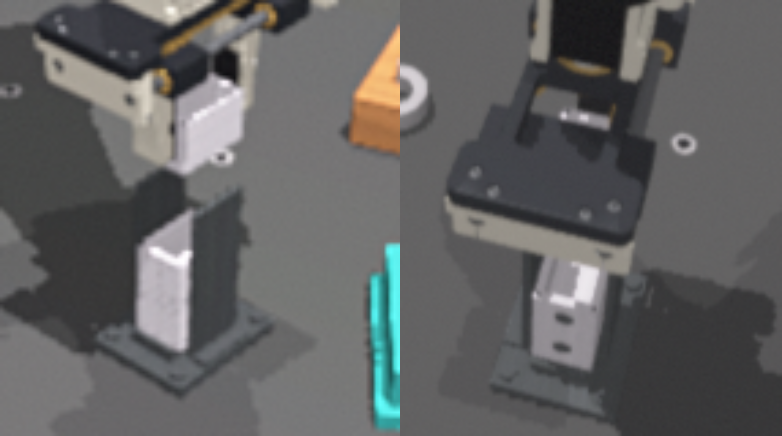

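Only the top housing came up; the side view shows two left. I'll carry it to (0.48, 0).

```bash
python3 -m inch '[{"x":0,"y":0,"z":-0.3,"yaw":0},{"x":-0.1,"y":-0.5,"z":-0.1,"yaw":0},{"x":-0.2,"y":-0.9,"z":-0.05,"yaw":0},{"x":-0.2,"y":-0.9,"z":-0.05,"yaw":0},{"x":-0.2,"y":-0.9,"z":-0.05,"yaw":0}]'
python3 -m inch '[{"x":-0.2,"y":-0.9,"z":0.1,"yaw":0},{"x":-0.2,"y":-0.9,"z":0.3,"yaw":0},{"x":-0.2,"y":-0.9,"z":0.3,"yaw":0},{"x":-0.2,"y":-0.9,"z":0.3,"yaw":0},{"x":-0.2,"y":-0.6,"z":0.2,"yaw":0}]'
python3 go.py .48 0 .03 167.4
```

```text
time_s: 9.77
tcp_pos: [0.4801, 0.1248, 0.1661]
eef_rot: [178.8, -0.0, 167.6]
contact_force: [-0.2, 0.4, -0.5]
gripper_width: 0.0563
time_s: 10.18
tcp_pos: [0.4791, 0.0091, 0.1331]
eef_rot: [178.8, -0.1, 167.6]
contact_force: [0.1, 0.4, -1.3]
gripper_width: 0.0564
t 10.18 p [0.4791 0.0091 0.1331] rpy [ 1.7884e+02 -1.3000e-01  1.6762e+02] F [ 0.1  0.4 -1.3] w 0.0564 j6 -125.4
units x y z [-0.113 -0.348  4.124] yaw units 0.055
```

```bash
python3 -m inch '[{"x":0,"y":-0.1,"z":0.9,"yaw":0},{"x":0,"y":-0.1,"z":0.9,"yaw":0},{"x":0,"y":-0.1,"z":0.9,"yaw":0},{"x":0,"y":0,"z":0.7,"yaw":0},{"x":0,"y":0,"z":0.3,"yaw":0}]'
python3 -m inch '[{"x":0,"y":0,"z":0,"yaw":0},{"x":0,"y":0,"z":0,"yaw":0}]'
python3 - <<'E'
from h import *
c=np.array(r.get_state()['tcp_pos'])
for n in ('scene','side'):
    w,d,K,T=cap(n); W=pts(d,K,T); m=(abs(W[...,0]-c[0])<.06)&(abs(W[...,1]-c[1])<.06)&(W[...,2]>.006)&(W[...,2]<.12)
    h=np.histogram(W[m][:,2],np.arange(.006,.08,.003))[0]; print(n,h)
    br=w.min(-1); k=m&(br>120); print(np.percentile(W[k][:,2],[.5,1,2,5]))
E
python3 go.py .48 0 .008 167.4
```

```text
time_s: 10.6
tcp_pos: [0.4756, -0.0037, 0.0375]
eef_rot: [178.9, -0.1, 167.3]
contact_force: [-0.6, 0.9, -1.5]
gripper_width: 0.0561
time_s: 10.77
tcp_pos: [0.4736, -0.0051, 0.0358]
eef_rot: [179.1, -0.4, 167.2]
contact_force: [-0.6, -0.3, -0.8]
gripper_width: 0.0561
scene [ 1  0  0  0  0  0  0  0  0  0  5 28 16 44 29 36 34 46 45 45 38 47 71 50]
[0.03808833 0.03955821 0.04014633 0.04194066]
side [ 0  0  0  0  0  0  0  0  0  0  2  8  6  1  2  6 12 12 16  4  0  0  0  0]
[0.03792115 0.03816161 0.0386736  0.03933656]
t 10.87 p [ 0.4743 -0.0047  0.0365] rpy [178.99  -0.31 167.25] F [-0.1  0.3 -1.3] w 0.0562 j6 -123.9
units x y z [-0.181  0.232  1.139] yaw units -0.039
```

```bash
python3 -m inch '[{"x":-0.1,"y":0.1,"z":0.4,"yaw":0},{"x":0,"y":0,"z":0.3,"yaw":0},{"x":0,"y":0,"z":0.15,"yaw":0},{"x":0,"y":0,"z":0.05,"yaw":0}]'
python3 -m inch '[{"x":0,"y":0,"z":0.06,"yaw":0},{"x":0,"y":0,"z":0.06,"yaw":0}]'
python3 go.py .48 0 .005 167.4
```

```text
time_s: 11.2
tcp_pos: [0.4805, -0.0007, 0.0152]
eef_rot: [178.8, 0.0, 167.3]
contact_force: [-1.1, -0.6, -1.8]
gripper_width: 0.0559
time_s: 11.37
tcp_pos: [0.4804, -0.0005, 0.0117]
eef_rot: [178.8, 0.0, 167.3]
contact_force: [-0.4, 1.0, -2.0]
gripper_width: 0.0565
t 11.37 p [ 0.4804 -0.0005  0.0117] rpy [1.7879e+02 2.0000e-02 1.6735e+02] F [-0.4  1.  -2. ] w 0.0565 j6 -123.9
units x y z [0.021 0.017 0.268] yaw units -0.013
```

```bash
python3 -m inch '[{"x":0,"y":0,"z":0.08,"yaw":0},{"x":0,"y":0,"z":0.08,"yaw":0}]'
python3 -m inch '[{"x":0,"y":0,"z":0.05,"yaw":0}]'
python3 -m inch '[{"x":0,"y":0,"z":0.05,"yaw":0}]'
python3 -m inch '[{"x":0,"y":0,"z":0.05,"yaw":0}]'
python3 go.py .48 0 .005 167.4
```

```text
time_s: 11.53
tcp_pos: [0.4807, -0.0004, 0.0076]
eef_rot: [178.8, 0.0, 167.4]
contact_force: [0.3, -0.3, -1.5]
gripper_width: 0.0564
time_s: 11.62
tcp_pos: [0.4806, -0.0003, 0.0061]
eef_rot: [178.8, 0.0, 167.4]
contact_force: [-0.2, 0.1, -1.5]
gripper_width: 0.056
time_s: 11.7
tcp_pos: [0.4806, -0.0003, 0.0047]
eef_rot: [178.8, 0.0, 167.4]
contact_force: [-0.1, 0.3, -1.0]
gripper_width: 0.0558
time_s: 11.78
tcp_pos: [0.4807, -0.0005, 0.0042]
eef_rot: [178.8, 0.0, 167.4]
contact_force: [-8.4, -0.4, 28.9]
gripper_width: 0.0559
t 11.78 p [ 0.4807 -0.0005  0.0042] rpy [1.7881e+02 5.0000e-02 1.6740e+02] F [-8.4 -0.4 28.9] w 0.0559 j6 -123.9
units x y z [ 0.033  0.014 -0.033] yaw units 0.0
```

Touchdown. Release, then rise straight up.

```bash
python3 -m inch '[{"x":0,"y":0,"z":-0.02,"yaw":0},{"x":0,"y":0,"z":0,"yaw":0},{"x":0,"y":0,"z":0,"yaw":0},{"x":0,"y":0,"z":0,"yaw":0},{"x":0,"y":0,"z":0,"yaw":0}]' 1 20
python3 -m inch '[{"x":0,"y":0,"z":-0.3,"yaw":0},{"x":0,"y":0,"z":-0.8,"yaw":0},{"x":0,"y":0,"z":-0.9,"yaw":0},{"x":0,"y":0,"z":-0.8,"yaw":0},{"x":0,"y":0,"z":0,"yaw":0}]'
cat > cup.py <<'E'
from h import *
def cup(c,zr,names=('scene','side','wrist')):
    for n in names:
        w,d,K,T=cap(n); W=pts(d,K,T); m=(abs(W[...,0]-c[0])<.05)&(abs(W[...,1]-c[1])<.05)&(abs(W[...,2]-zr)<.005)&(w.min(-1)>110); P=W[m]
        if len(P)>20:
            P=P[abs(P[:,:2]-np.median(P[:,:2],0)).max(1)<.04]
            print(n,len(P),'z p5,50,95',np.percentile(P[:,2],[5,50,95]).round(4),np.round(np.concatenate([np.ravel(t) for t in cv2.minAreaRect((P[:,:2]*1000).astype(np.float32))]),1))
        else: print(n,len(P))
E
python3 -c "from cup import *; cup((.48,0),.042)"
python3 go.py .48 0 .1 -102.6
```

```text
time_s: 12.2
tcp_pos: [0.4818, -0.0003, 0.0055]
eef_rot: [178.8, 0.2, 167.4]
contact_force: [-0.6, -0.1, 1.0]
gripper_width: 0.0834
time_s: 12.62
tcp_pos: [0.4799, -0.0025, 0.0785]
eef_rot: [178.9, -0.1, 167.4]
contact_force: [0.5, 0.9, 0.5]
gripper_width: 0.0875
scene 228 z p5,50,95 [0.0378 0.0424 0.0449] [475.9  -1.5  58.4  39.9  78.4]
side 123 z p5,50,95 [0.0378 0.042  0.044 ] [476.1   3.5  51.3  37.9  77.4]
wrist 2900 z p5,50,95 [0.0384 0.0414 0.0425] [479.2  -0.5  56.1  38.7  77. ]
t 12.77 p [ 0.4777 -0.0029  0.0749] rpy [179.03  -0.3  167.37] F [-0.2 -0.1  0.1] w 0.0878 j6 -124.1
units x y z [-0.063  0.135 -1.005] yaw units -22.506
```

Standing upright at about (0.4785, 0), rim at 42 mm, axis 77.3°. Now a quarter turn.

```bash
python3 -m inch '[{"x":0,"y":0,"z":-0.1,"yaw":-1},{"x":0,"y":0,"z":-0.1,"yaw":-1},{"x":0,"y":0,"z":-0.1,"yaw":-1},{"x":0,"y":0,"z":0,"yaw":-1},{"x":0,"y":0,"z":0,"yaw":-1}]'
python3 -m inch '[{"x":0,"y":0,"z":0,"yaw":-1},{"x":0,"y":0,"z":0,"yaw":-1},{"x":0,"y":0,"z":0,"yaw":-1},{"x":0,"y":0,"z":0,"yaw":-1},{"x":0,"y":0,"z":0,"yaw":-1}]'
python3 -m inch '[{"x":0,"y":0,"z":0,"yaw":-1},{"x":0,"y":0,"z":0,"yaw":-1},{"x":0,"y":0,"z":0,"yaw":-1},{"x":0,"y":0,"z":0,"yaw":-1},{"x":0,"y":0,"z":0,"yaw":-1}]'
python3 -m inch '[{"x":0,"y":0,"z":0,"yaw":-1},{"x":0,"y":0,"z":0,"yaw":-1},{"x":0,"y":0,"z":0,"yaw":-1},{"x":0,"y":0,"z":0,"yaw":-1},{"x":0,"y":0,"z":0,"yaw":-1}]'
python3 go.py .4785 -.0005 .08 -102.6
```

```text
time_s: 13.18
tcp_pos: [0.474, -0.0041, 0.0782]
eef_rot: [179.1, -0.4, -172.0]
contact_force: [-0.1, -0.6, 0.2]
gripper_width: 0.0876
time_s: 13.6
tcp_pos: [0.4699, -0.0053, 0.0727]
eef_rot: [178.8, -0.7, -151.0]
contact_force: [-0.7, 0.2, 0.2]
gripper_width: 0.0874
time_s: 14.02
tcp_pos: [0.4656, -0.0066, 0.067]
eef_rot: [178.3, -0.8, -130.0]
contact_force: [-0.1, -0.2, -0.1]
gripper_width: 0.0876
time_s: 14.43
tcp_pos: [0.4612, -0.0079, 0.0614]
eef_rot: [177.6, -0.5, -109.0]
contact_force: [0.0, -0.8, 0.0]
gripper_width: 0.0874
t 14.43 p [ 0.4612 -0.0079  0.0614] rpy [ 177.59   -0.53 -109.01] F [ 0.  -0.8  0. ] w 0.0874 j6 -40.3
units x y z [-0.505 -0.557 -0.745] yaw units -1.603
```

```bash
python3 -m inch '[{"x":-0.15,"y":-0.2,"z":-0.4,"yaw":-0.5},{"x":-0.15,"y":-0.2,"z":-0.4,"yaw":-0.5},{"x":-0.15,"y":-0.15,"z":-0.4,"yaw":-0.4},{"x":0,"y":0,"z":0.5,"yaw":0},{"x":0,"y":0,"z":0.5,"yaw":0}]'
python3 -m inch '[{"x":0,"y":0,"z":0,"yaw":0},{"x":0,"y":0,"z":0,"yaw":0},{"x":0,"y":0,"z":0,"yaw":0},{"x":0,"y":0,"z":0,"yaw":0},{"x":0,"y":0,"z":0,"yaw":0}]'
python3 go.py .4785 -.0005 .08 -102.6
```

```text
time_s: 14.85
tcp_pos: [0.4757, -0.0019, 0.0625]
eef_rot: [177.2, -0.5, -102.8]
contact_force: [-0.5, -0.9, -0.7]
gripper_width: 0.0875
time_s: 15.27
tcp_pos: [0.4725, -0.0029, 0.0588]
eef_rot: [176.7, -0.8, -102.9]
contact_force: [-0.7, -0.8, -0.4]
gripper_width: 0.0875
t 15.27 p [ 0.4725 -0.0029  0.0588] rpy [ 176.71   -0.79 -102.87] F [-0.7 -0.8 -0.4] w 0.0875 j6 -34.1
units x y z [-0.148 -0.214 -0.846] yaw units -0.069
```

```bash
python3 -m inch '[{"x":0,"y":0,"z":0.1,"yaw":0},{"x":0,"y":0,"z":0.1,"yaw":0},{"x":0,"y":0,"z":0.1,"yaw":0},{"x":0,"y":0,"z":0.1,"yaw":0}]' | grep -E 'pos|rot'
python3 -m inch '[{"x":0,"y":0,"z":-0.1,"yaw":0},{"x":0,"y":0,"z":-0.1,"yaw":0},{"x":0,"y":0,"z":-0.1,"yaw":0},{"x":0,"y":0,"z":-0.1,"yaw":0}]' | grep -E 'pos|rot'
python3 -m inch '[{"x":0,"y":-0.3,"z":0,"yaw":0},{"x":0,"y":-0.3,"z":0,"yaw":0},{"x":0,"y":-0.3,"z":0,"yaw":0}]' | grep -E 'pos|rot'
python3 -m inch '[{"x":0,"y":0.3,"z":0,"yaw":0},{"x":0,"y":0.3,"z":0,"yaw":0},{"x":0,"y":0.3,"z":0,"yaw":0}]' | grep -E 'pos|rot'
python3 -c "
from h import *
s=r.get_state();print(s['joints'].round(2),s['joint_torque'].round(1))"
python3 go.py .4785 -.0005 .08 -102.6
```

```text
tcp_pos: [0.4727, -0.0027, 0.0494]
eef_rot: [176.8, -0.7, -102.9]
tcp_pos: [0.4725, -0.0029, 0.0592]
eef_rot: [176.7, -0.8, -102.9]
tcp_pos: [0.4961, -0.0078, 0.0595]
eef_rot: [176.9, -0.7, -102.8]
tcp_pos: [0.4772, -0.0033, 0.06]
eef_rot: [176.9, -0.7, -102.9]
[ 22.22  13.45 -32.14  -1.64 -47.37 -34.01] [ -0.9 -39.5  22.3   5.2  -0.3   0.2]
t 16.43 p [ 0.4772 -0.0033  0.06  ] rpy [ 176.9    -0.71 -102.91] F [ 0.   1.4 -0.8] w 0.0875 j6 -34.0
units x y z [-0.122 -0.027 -0.801] yaw units -0.077
```

```bash
python3 -m inch '[{"x":0,"y":-0.9,"z":0,"yaw":0},{"x":0,"y":-0.9,"z":0,"yaw":0}]' | grep -E 'pos|rot'
python3 -m inch '[{"x":0,"y":0.3,"z":0,"yaw":0},{"x":0,"y":0.3,"z":0,"yaw":0},{"x":0,"y":0.3,"z":0,"yaw":0},{"x":0,"y":0.3,"z":0,"yaw":0},{"x":0,"y":0.3,"z":0,"yaw":0}]' | grep -E 'pos|rot'
python3 -m inch '[{"x":0,"y":0,"z":-0.9,"yaw":0},{"x":0,"y":0,"z":-0.9,"yaw":0}]' | grep -E 'pos|rot'
python3 -m inch '[{"x":0,"y":0,"z":0.3,"yaw":0},{"x":0,"y":0,"z":0.3,"yaw":0},{"x":0,"y":0,"z":0.3,"yaw":0},{"x":0,"y":0,"z":0.3,"yaw":0},{"x":0,"y":0,"z":0.3,"yaw":0}]' | grep -E 'pos|rot'
python3 -m inch '[{"x":0,"y":0,"z":0.1,"yaw":0},{"x":0,"y":0,"z":0,"yaw":0},{"x":0,"y":0,"z":0,"yaw":0}]' | grep -E 'pos|rot'
python3 go.py .4785 -.0005 .005 -102.6
```

```text
tcp_pos: [0.516, -0.0131, 0.0578]
eef_rot: [176.7, -0.7, -102.9]
tcp_pos: [0.4783, -0.0046, 0.0591]
eef_rot: [176.7, -0.8, -102.9]
tcp_pos: [0.4739, -0.005, 0.1014]
eef_rot: [176.2, -1.0, -102.9]
tcp_pos: [0.4714, -0.0031, 0.0678]
eef_rot: [176.8, -0.7, -102.7]
tcp_pos: [0.4685, -0.0039, 0.0613]
eef_rot: [176.5, -0.9, -102.7]
t 17.85 p [ 0.4685 -0.0039  0.0613] rpy [ 176.45   -0.87 -102.71] F [ 1.4  0.1 -0.4] w 0.0875 j6 -34.0
units x y z [-0.22  -0.362  2.253] yaw units -0.027
```

```bash
python3 -m inch '[{"x":0,"y":0,"z":-0.2,"yaw":0},{"x":0,"y":0,"z":-0.2,"yaw":0},{"x":0,"y":0,"z":-0.2,"yaw":0},{"x":0,"y":0,"z":-0.2,"yaw":0},{"x":0,"y":0,"z":-0.2,"yaw":0}]' | grep -E 'pos|rot'
python3 -m inch '[{"x":0,"y":0,"z":-0.2,"yaw":0},{"x":0,"y":0,"z":-0.2,"yaw":0},{"x":0,"y":0,"z":-0.2,"yaw":0},{"x":0,"y":0,"z":-0.2,"yaw":0},{"x":0,"y":0,"z":-0.2,"yaw":0}]' | grep -E 'pos|rot'
python3 -m inch '[{"x":0,"y":0,"z":0.3,"yaw":0},{"x":0,"y":0,"z":0.3,"yaw":0},{"x":0,"y":-0.1,"z":0.3,"yaw":0},{"x":0,"y":-0.1,"z":0.3,"yaw":0},{"x":0,"y":-0.1,"z":0.3,"yaw":0}]' | grep -E 'pos|rot'
python3 go.py .4785 -.0005 .005 -102.6
```

```text
tcp_pos: [0.4702, -0.0041, 0.088]
eef_rot: [176.4, -0.9, -102.7]
tcp_pos: [0.4727, -0.0039, 0.1172]
eef_rot: [176.5, -0.8, -102.7]
tcp_pos: [0.4793, -0.0051, 0.079]
eef_rot: [176.8, -0.7, -102.7]
t 19.1 p [ 0.4793 -0.0051  0.079 ] rpy [ 176.76   -0.7  -102.7 ] F [ 0.1 -0.1  0.4] w 0.0878 j6 -33.5
units x y z [-0.173  0.072  2.961] yaw units -0.025
```

```bash
python3 -m inch '[{"x":-0.05,"y":-0.02,"z":0.3,"yaw":0},{"x":-0.05,"y":-0.02,"z":0.3,"yaw":0},{"x":-0.05,"y":-0.02,"z":0.3,"yaw":0},{"x":-0.02,"y":-0.02,"z":0.3,"yaw":0},{"x":0,"y":-0.02,"z":0.3,"yaw":0}]' | grep -E 'pos|rot'
python3 -m inch '[{"x":0,"y":0,"z":0.3,"yaw":0},{"x":0,"y":0,"z":0.3,"yaw":0},{"x":0,"y":-0.02,"z":0.3,"yaw":0},{"x":0,"y":-0.02,"z":0.2,"yaw":0}]' | grep -E 'pos|rot'
python3 go.py .4785 -.0005 .007 -102.6
```

```text
tcp_pos: [0.4797, -0.0018, 0.0351]
eef_rot: [176.5, -0.8, -102.7]
tcp_pos: [0.4784, -0.0022, 0.0039]
eef_rot: [176.5, -0.9, -102.7]
t 19.85 p [ 0.4784 -0.0022  0.0039] rpy [ 176.48   -0.88 -102.72] F [-0.   0.6  0.6] w 0.0878 j6 -33.4
units x y z [-0.066  0.009 -0.126] yaw units -0.029
```

```bash
python3 -m inch '[{"x":-0.05,"y":0,"z":-0.1,"yaw":0},{"x":0,"y":0,"z":-0.03,"yaw":0},{"x":0,"y":0,"z":-0.03,"yaw":0},{"x":0,"y":0,"z":-0.03,"yaw":0},{"x":0,"y":0,"z":-0.03,"yaw":0}]' -1 15 | grep -E 'pos|rot|wid'
python3 -m inch '[{"x":0,"y":0,"z":0,"yaw":0},{"x":0,"y":0,"z":0,"yaw":0},{"x":0,"y":0,"z":0,"yaw":0}]' | grep -E 'pos|rot|wid|force'
python3 -m inch '[{"x":0,"y":0,"z":0,"yaw":0},{"x":0,"y":0,"z":0,"yaw":0}]' | grep -E 'pos|rot|wid|force'
python3 go.py .4785 -.0005 .007 -102.6
```

```text
tcp_pos: [0.4788, -0.001, 0.009]
eef_rot: [176.4, -0.9, -102.7]
gripper_width: 0.06
tcp_pos: [0.4796, -0.0007, 0.0102]
eef_rot: [176.5, -0.8, -102.7]
contact_force: [-1.3, 1.1, 1.6]
gripper_width: 0.0397
tcp_pos: [0.4794, -0.0007, 0.0103]
eef_rot: [176.5, -0.8, -102.7]
contact_force: [0.1, -0.7, -1.9]
gripper_width: 0.0381
t 20.68 p [ 0.4794 -0.0007  0.0103] rpy [ 176.54   -0.84 -102.73] F [ 0.1 -0.7 -1.9] w 0.0381 j6 -33.5
units x y z [-0.     0.037  0.132] yaw units -0.032
```

```bash
python3 -m inch '[{"x":0,"y":0,"z":-0.1,"yaw":0},{"x":0,"y":0,"z":-0.2,"yaw":0},{"x":0,"y":0,"z":-0.3,"yaw":0},{"x":0,"y":0,"z":-0.3,"yaw":0},{"x":0,"y":0,"z":-0.3,"yaw":0}]' | grep -E 'pos|rot|wid|force'
python3 -m inch '[{"x":0,"y":0,"z":-0.3,"yaw":0},{"x":0,"y":0,"z":-0.3,"yaw":0},{"x":0,"y":0,"z":-0.3,"yaw":0},{"x":0,"y":0,"z":-0.3,"yaw":0},{"x":0,"y":0,"z":-0.3,"yaw":0}]' | grep -E 'pos|rot|wid'
python3 -m inch '[{"x":0,"y":0,"z":-0.3,"yaw":0},{"x":0,"y":0,"z":-0.3,"yaw":0},{"x":0,"y":0,"z":-0.3,"yaw":0},{"x":0,"y":0,"z":-0.3,"yaw":0},{"x":0,"y":0,"z":-0.3,"yaw":0}]' | grep -E 'pos|rot|wid'
python3 go.py .5535 -.2523 .145 -70.5
```

```text
tcp_pos: [0.4799, -0.0012, 0.0412]
eef_rot: [176.3, -1.0, -102.7]
contact_force: [0.6, -0.5, -1.2]
gripper_width: 0.0377
tcp_pos: [0.4832, -0.0009, 0.0842]
eef_rot: [176.5, -0.9, -102.7]
gripper_width: 0.038
tcp_pos: [0.4857, -0.0009, 0.1261]
eef_rot: [176.5, -0.9, -102.7]
gripper_width: 0.038
t 21.93 p [ 0.4857 -0.0009  0.1261] rpy [ 176.5    -0.85 -102.74] F [ 0.3  0.5 -1.8] w 0.038 j6 -33.9
units x y z [ 9.21  -4.864 -0.758] yaw units -8.061
```

```bash
python3 -m inch '[{"x":0.4,"y":-0.2,"z":-0.2,"yaw":0},{"x":0.77,"y":-0.4,"z":-0.1,"yaw":0},{"x":0.77,"y":-0.4,"z":-0.1,"yaw":0},{"x":0.77,"y":-0.4,"z":-0.1,"yaw":0},{"x":0.77,"y":-0.4,"z":-0.1,"yaw":0}]' | grep -E 'pos|rot|wid'
python3 -m inch '[{"x":0.77,"y":-0.4,"z":-0.1,"yaw":0},{"x":0.77,"y":-0.4,"z":-0.1,"yaw":0},{"x":0.77,"y":-0.4,"z":-0.1,"yaw":0},{"x":0.77,"y":-0.4,"z":-0.1,"yaw":0},{"x":0.5,"y":-0.3,"z":-0.1,"yaw":0}]' | grep -E 'pos|rot|wid'
python3 go.py .5535 -.2523 .145 -70.5
```

```text
tcp_pos: [0.5133, -0.0974, 0.144]
eef_rot: [176.7, -0.7, -102.3]
gripper_width: 0.0382
tcp_pos: [0.5414, -0.2041, 0.1562]
eef_rot: [176.6, -0.8, -102.4]
gripper_width: 0.0378
t 22.77 p [ 0.5414 -0.2041  0.1562] rpy [ 176.55   -0.79 -102.37] F [-0.9  1.1 -0.6] w 0.0378 j6 -11.2
units x y z [ 1.781 -0.886  0.447] yaw units -7.968
```

```bash
python3 -m inch '[{"x":0.6,"y":-0.3,"z":0,"yaw":0},{"x":0.5,"y":-0.3,"z":0,"yaw":-1},{"x":0.3,"y":0,"z":0,"yaw":-1},{"x":0,"y":0,"z":0,"yaw":-1},{"x":0,"y":0,"z":0,"yaw":-1}]' | grep -E 'pos|rot|wid'
python3 -m inch '[{"x":0,"y":0,"z":0,"yaw":-1},{"x":0,"y":0,"z":0,"yaw":-1},{"x":0,"y":0,"z":0,"yaw":-1},{"x":0,"y":0,"z":0.1,"yaw":-0.5}]' | grep -E 'pos|rot|wid'
python3 go.py .5535 -.2523 .145 -70.5
```

```text
tcp_pos: [0.5486, -0.251, 0.1556]
eef_rot: [176.3, 0.2, -86.2]
gripper_width: 0.0381
tcp_pos: [0.5471, -0.2547, 0.1531]
eef_rot: [176.3, 1.2, -71.5]
gripper_width: 0.038
t 23.52 p [ 0.5471 -0.2547  0.1531] rpy [176.3    1.21 -71.47] F [-0.1 -0.4 -1.5] w 0.038 j6 24.5
units x y z [-0.008 -0.273  0.323] yaw units -0.242
```

Run:
```python
from h import *
w,d,K,T=cap('wrist'); s,ds,Ks,Ts=cap('scene'); q,dq,Kq,Tq=cap('side')
np.savez('n1.npz',w=w,d=d,K=K,T=T,s=s,ds=ds,Ks=Ks,Ts=Ts,q=q,dq=dq,Kq=Kq,Tq=Tq)
a=np.radians(19.5); ex=np.array([np.cos(a),np.sin(a)]); ey=np.array([-ex[1],ex[0]]); c=np.array([.5535,-.2523])
for n,im,dd,KK,TT in (('w',w,d,K,T),('s',s,ds,Ks,Ts),('q',q,dq,Kq,Tq)):
    W=pts(dd,KK,TT); X=(W[...,:2]-c)@ex*1000; Y=(W[...,:2]-c)@ey*1000; Z=W[...,2]*1000; br=im.max(-1)
    for nm,lo,hi,cl in (('stop',91,101,br<110),('rim',176,194,br>110),('wall',146,175,br>110),('face',41,49,br>0)):
        k=(abs(X)<75)&(abs(Y)<80)&(Z>lo)&(Z<hi)&cl
        if k.sum()>15: print(n,nm,k.sum(),'X',np.percentile(X[k],[1,50,99]).round(1),'Y',np.percentile(Y[k],[1,50,99]).round(1),'Z',np.percentile(Z[k],[5,95]).round(1), 'rect',[np.round(t,1) for t in cv2.minAreaRect(np.stack([X[k],Y[k]],1).astype(np.float32))])
b=cv2.resize(s[250:390,160:300],(420,420)); cv2.imwrite('pics/n1.png',np.hstack([cv2.resize(w,(380,285),interpolation=3)[:285],cv2.resize(b,(285,285)) ])[...,::-1])
```

```text
w stop 118 X [-17.1  -0.1  20.4] Y [-46.7 -46.5 -33.1] Z [91.4 96.6] rect [array([  2. , -39.9]), array([38.3, 13.7]), np.float64(0.1)]
w rim 6060 X [-37.1  -4.4  28.8] Y [-30.1 -12.4  23.2] Z [177.4 188. ] rect [array([-4.1, -3.1]), array([54.8, 69.8]), np.float64(89.6)]
w wall 5277 X [-33.   -4.8  26.9] Y [-29.8  -7.7  22.3] Z [154.7 173.8] rect [array([-5.3, -6.4]), array([58.9, 60.8]), np.float64(40.1)]
w face 11578 X [-48.5  21.   54.5] Y [-67.  -23.5  33.2] Z [43.3 45.7] rect [array([  5. , -13.9]), array([109.6, 107.2]), np.float64(0.0)]
s stop 156 X [-16.5   8.8  19.8] Y [-47.6  32.   45.2] Z [91.4 99.6] rect [array([ 0.8, -1.3]), array([37.5, 94.1]), np.float64(0.5)]
s rim 411 X [-41.3 -14.8  27.7] Y [-30.1 -13.   26.1] Z [176.9 189.3] rect [array([-9.4, -7.6]), array([54.2, 65.5]), np.float64(48.5)]
s wall 528 X [-36.6 -11.7  26.3] Y [-29.6 -11.8  23.6] Z [151.5 173.5] rect [array([-7. , -9.6]), array([53.7, 59.9]), np.float64(59.8)]
s face 2598 X [-51.7  16.7  52.5] Y [-67.5  -4.2  63.6] Z [43.8 48.3] rect [array([1.8, 0.1]), array([138.8, 110.1]), np.float64(89.3)]
q stop 165 X [-20.9  -0.3  18.3] Y [-46.5  31.7  48.1] Z [91.4 98.5] rect [array([-1. ,  0.8]), array([95.3, 40.5]), np.float64(89.5)]
q rim 246 X [-41.5 -11.7  27.9] Y [-27.9  10.4  29. ] Z [177.3 190.2] rect [array([-9.2,  2.5]), array([65.5, 60.8]), np.float64(48.1)]
q wall 253 X [-39.2 -10.3  25.3] Y [-26.2  25.7  30.8] Z [151.8 174.4] rect [array([-10.4,   4.4]), array([64.3, 58.1]), np.float64(50.8)]
q face 884 X [-53.1  18.5  52.2] Y [-65.3  16.6  68.3] Z [43.1 47.1] rect [array([0.7, 0.2]), array([138.8, 109.8]), np.float64(89.4)]
```

View pics/n1.png

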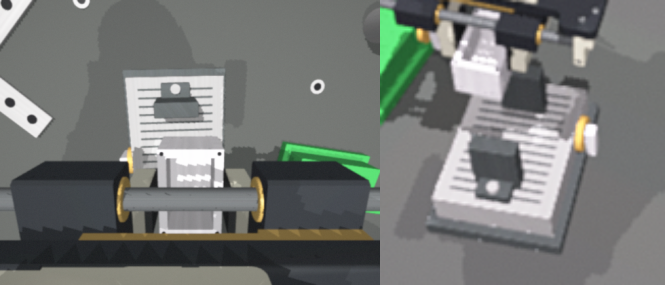

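Wrist view: the housing is held above the striped chuck (the stop at (178,100)), lined up with it. The fixed cameras give its ends at about −29.5 and +28 mm between the stops (±32). I'll step down in stages.

```bash
python3 -m inch '[{"x":0,"y":-0.12,"z":0.3,"yaw":-0.2},{"x":0,"y":-0.12,"z":0.3,"yaw":0},{"x":0,"y":-0.08,"z":0.3,"yaw":0},{"x":0.02,"y":-0.04,"z":0.3,"yaw":0},{"x":0,"y":-0.02,"z":0.2,"yaw":0}]' | grep -E 'pos|rot|wid'
python3 - <<'E'
from h import *
w,d,K,T=cap('wrist'); s,ds,Ks,Ts=cap('scene'); q,dq,Kq,Tq=cap('side')
a=np.radians(19.5); ex=np.array([np.cos(a),np.sin(a)]); ey=np.array([-ex[1],ex[0]]); c=np.array([.5535,-.2523])
p=np.array(r.get_state()['tcp_pos']); print('tcp XY',((p[:2]-c)@ex*1000).round(1),((p[:2]-c)@ey*1000).round(1),p[2].round(4))
f=p[2]*1000-10.3
for n,im,dd,KK,TT in (('w',w,d,K,T),('s',s,ds,Ks,Ts),('q',q,dq,Kq,Tq)):
    W=pts(dd,KK,TT); X=(W[...,:2]-c)@ex*1000; Y=(W[...,:2]-c)@ey*1000; Z=W[...,2]*1000; br=im.max(-1)
    for h in (10,18,26,34):
        k=(abs(X)<14)&(abs(Y)<36)&(abs(Z-f-h)<4)&(br>120)
        if k.sum()>8: print(n,h,k.sum(),'Y',np.percentile(Y[k],[2,98]).round(1))
E
python3 go.py .5535 -.2523 .055 -70.5
```

```text
tcp_pos: [0.5546, -0.2522, 0.1146]
eef_rot: [176.3, 1.2, -71.2]
gripper_width: 0.0379
tcp XY 0.8 -0.3 0.1153
w 10 2071 Y [-29.1   5.6]
w 18 972 Y [-29.5  22.2]
w 26 844 Y [-29.8  22.2]
w 34 1014 Y [-30.2  21.9]
s 10 86 Y [-29.1  21.5]
s 18 157 Y [-29.1  23.1]
s 26 46 Y [-29.8 -27. ]
s 34 51 Y [-29.7  23.4]
q 10 30 Y [ 3.8 29.6]
q 18 54 Y [-27.1  29.7]
q 26 45 Y [-25.8  29.4]
q 34 61 Y [-27.1  28.6]
t 24.23 p [ 0.5544 -0.2523  0.1153] rpy [176.31   1.23 -71.14] F [-0.  -0.7 -1.5] w 0.0378 j6 24.5
units x y z [-0.011  0.034  2.411] yaw units -0.161
```

```bash
python3 -m inch '[{"x":0.01,"y":-0.02,"z":0.3,"yaw":-0.15},{"x":0.01,"y":-0.02,"z":0.3,"yaw":0},{"x":0.01,"y":-0.02,"z":0.3,"yaw":0},{"x":0.01,"y":-0.02,"z":0.3,"yaw":0}]' | grep -E 'pos|rot|wid|force'
python3 -m inch '[{"x":0.01,"y":-0.02,"z":0.3,"yaw":0},{"x":0,"y":-0.02,"z":0.15,"yaw":0},{"x":0,"y":-0.01,"z":0.05,"yaw":0}]' | grep -E 'pos|rot|wid|force'
python3 go.py .5535 -.2523 .055 -70.5
```

```text
tcp_pos: [0.5564, -0.253, 0.0853]
eef_rot: [176.6, 1.1, -70.4]
contact_force: [-0.8, 0.3, -0.6]
gripper_width: 0.038
tcp_pos: [0.5556, -0.2526, 0.0692]
eef_rot: [176.4, 1.2, -70.5]
contact_force: [-0.8, -0.3, -0.3]
gripper_width: 0.0384
t 24.82 p [ 0.5556 -0.2526  0.0692] rpy [176.41   1.21 -70.47] F [-0.8 -0.3 -0.3] w 0.0384 j6 25.1
units x y z [-0.04   0.075  0.568] yaw units 0.007
```

```bash
python3 -m inch '[{"x":-0.02,"y":0.03,"z":0.12,"yaw":0},{"x":0,"y":0.03,"z":0.12,"yaw":0},{"x":0,"y":0,"z":0.06,"yaw":0}]' | grep -E 'pos|force'
python3 -m inch '[{"x":0,"y":0,"z":0.06,"yaw":0}]' | grep -E 'pos|force'
python3 -m inch '[{"x":0,"y":0,"z":0.05,"yaw":0}]' | grep -E 'pos|force'
python3 go.py .5535 -.2523 .055 -70.5
```

```text
tcp_pos: [0.5535, -0.2527, 0.0609]
contact_force: [0.7, -0.1, -2.1]
tcp_pos: [0.5534, -0.2527, 0.0593]
contact_force: [0.1, 0.4, -1.3]
tcp_pos: [0.5533, -0.2527, 0.0581]
contact_force: [-0.3, 0.3, -1.9]
t 25.23 p [ 0.5533 -0.2527  0.0581] rpy [176.41   1.2  -70.47] F [-0.3  0.3 -1.9] w 0.0376 j6 25.1
units x y z [-0.014 -0.013  0.123] yaw units 0.008
```

```bash
python3 -m inch '[{"x":0,"y":0,"z":0.04,"yaw":0}]' | grep -E 'pos|force'
python3 -m inch '[{"x":0,"y":0,"z":0.04,"yaw":0}]' | grep -E 'pos|force'
```

```text
tcp_pos: [0.5534, -0.2528, 0.0571]
contact_force: [0.1, -0.5, -1.3]
tcp_pos: [0.5534, -0.2528, 0.0562]
contact_force: [0.1, -1.1, -1.0]
```

```bash
python3 -m inch '[{"x":0,"y":0,"z":0.03,"yaw":0}]' | grep -E 'pos|force|rot'
```

```text
tcp_pos: [0.5535, -0.2528, 0.0557]
eef_rot: [176.5, 1.2, -70.5]
contact_force: [-1.9, 1.5, 5.2]
```

First touch (5 N). I'll ease the grip to 3 N so it settles, then lower a hair and open.

```bash
python3 -m inch '[{"x":0,"y":0,"z":0.03,"yaw":0},{"x":0,"y":0,"z":0.03,"yaw":0}]' -1 3 | grep -E 'pos|force|wid'
python3 -m inch '[{"x":0,"y":0,"z":0,"yaw":0},{"x":0,"y":0,"z":0,"yaw":0}]' -0.05 3| grep -E 'pos|force|wid'
python3 -m inch '[{"x":0,"y":0,"z":0,"yaw":0},{"x":0,"y":0,"z":0,"yaw":0},{"x":0,"y":0,"z":0,"yaw":0},{"x":0,"y":0,"z":0,"yaw":0},{"x":0,"y":0,"z":0,"yaw":0}]' 1 10| grep -E 'pos|force|wid|rot'
python3 go.py .5535 -.2523 .055 -70.5
```

```text
tcp_pos: [0.5536, -0.2528, 0.0551]
contact_force: [-1.8, 1.7, 4.4]
gripper_width: 0.038
tcp_pos: [0.5538, -0.2529, 0.0553]
contact_force: [0.0, -0.3, -1.1]
gripper_width: 0.0411
tcp_pos: [0.5544, -0.2532, 0.0553]
eef_rot: [176.6, 1.1, -70.4]
contact_force: [-0.2, -0.1, 0.1]
gripper_width: 0.0692
t 26.23 p [ 0.5544 -0.2532  0.0553] rpy [176.57   1.08 -70.43] F [-0.2 -0.1  0.1] w 0.0692 j6 25.1
units x y z [-0.044  0.022  0.011] yaw units 0.018
```

```bash
python3 -m inch '[{"x":0,"y":0,"z":-0.1,"yaw":0},{"x":0,"y":0.01,"z":-0.3,"yaw":0},{"x":0,"y":0.02,"z":-0.7,"yaw":0},{"x":0,"y":0.03,"z":-0.8,"yaw":0},{"x":0,"y":0.03,"z":-0.8,"yaw":0}]' | grep -E 'pos|force|wid'
python3 -m inch '[{"x":0,"y":0,"z":-0.9,"yaw":0},{"x":0,"y":0,"z":-0.9,"yaw":0},{"x":0,"y":0,"z":-0.9,"yaw":0},{"x":0,"y":0,"z":-0.3,"yaw":0}]' | grep -E 'pos|force|wid'
python3 - <<'E'
from h import *
a=np.radians(19.5); ex=np.array([np.cos(a),np.sin(a)]); ey=np.array([-ex[1],ex[0]]); c=np.array([.5535,-.2523])
ims=[]
for n in ('wrist','scene','side'):
    im,dd,KK,TT=cap(n); ims.append(im)
    W=pts(dd,KK,TT); X=(W[...,:2]-c)@ex*1000; Y=(W[...,:2]-c)@ey*1000; Z=W[...,2]*1000; br=im.max(-1)
    for nm,lo,hi,cl,yl in (('stop',92,101,br<110,60),('rim',84,91,br>110,31)):
        k=(abs(X)<26)&(abs(Y)<yl)&(Z>lo)&(Z<hi)&cl
        if k.sum()>15:
            P=np.linalg.lstsq(np.c_[X[k],Y[k],np.ones(k.sum())],Z[k],rcond=None)[0]
            print(n,nm,k.sum(),'Z',np.median(Z[k]).round(1),'slope deg',np.degrees(P[:2]).round(1),'rect',[np.round(t,1) for t in cv2.minAreaRect(np.stack([X[k],Y[k]],1).astype(np.float32))])
    cc={'scene':[(.479,.2075,.088),(.711,.017,.04),(.619,.025,.02)],'side':[(.479,.2075,.088),(.711,.017,.04),(.619,.025,.02)]}.get(n,[])
    for x,y,z in cc:
        k=(abs(W[...,0]-x)<.045)&(abs(W[...,1]-y)<.045)&(abs(W[...,2]-z)<.005)&(br>120); P=W[k]
        print(n,(x,y,z),k.sum(),[np.round(t,1) for t in cv2.minAreaRect((P[:,:2]*1000).astype(np.float32))])
s=cv2.resize(ims[1][250:390,160:300],(285,285)); q=cv2.resize(ims[2][100:200,230:330],(285,285))
m=cv2.resize(ims[2][250:370,250:350],(238,285))
cv2.imwrite('pics/e.png',np.hstack([s,q,m])[...,::-1])
E
```

```text
tcp_pos: [0.5534, -0.2531, 0.1216]
contact_force: [0.7, 0.4, -0.4]
gripper_width: 0.0874
tcp_pos: [0.5596, -0.2537, 0.2055]
contact_force: [1.0, -0.8, 0.8]
gripper_width: 0.0875
wrist stop 990 Z 96.2 slope deg [-0.1  0.9] rect [array([ 2.2, -0.5]), array([92.4, 39.5]), np.float64(89.8)]
wrist rim 1358 Z 86.4 slope deg [ 0.1 -0. ] rect [array([ 0.4, -0.9]), array([38. , 56.5]), np.float64(0.1)]
scene stop 234 Z 97.3 slope deg [-1.   1.6] rect [array([-0.9, -0.5]), array([93.4, 41.2]), np.float64(90.0)]
scene rim 264 Z 88.0 slope deg [-0.4 -0.7] rect [array([-3. ,  1.7]), array([57.9, 39.2]), np.float64(89.6)]
scene (0.479, 0.2075, 0.088) 107 [array([468.1, 200.9]), array([34.5, 66.5]), np.float64(26.3)]
scene (0.711, 0.017, 0.04) 268 [array([711.4,  17.2]), array([28.5, 52.5]), np.float64(7.3)]
scene (0.619, 0.025, 0.02) 275 [array([620.2,  24. ]), array([51.4, 50.1]), np.float64(74.6)]
side stop 144 Z 96.6 slope deg [ 0.  -0.2] rect [array([-1.6,  0.8]), array([39.6, 95.8]), np.float64(0.5)]
side rim 79 Z 87.0 slope deg [0.5 0.8] rect [array([-3.4, -4.5]), array([38.7, 50.3]), np.float64(1.3)]
side (0.479, 0.2075, 0.088) 378 [array([478.8, 207. ]), array([57.9, 38.2]), np.float64(77.8)]
side (0.711, 0.017, 0.04) 253 [array([710.3,  18.3]), array([28. , 51.7]), np.float64(6.0)]
side (0.619, 0.025, 0.02) 287 [array([619. ,  25.1]), array([48.3, 51.5]), np.float64(9.1)]
```

View pics/e.png

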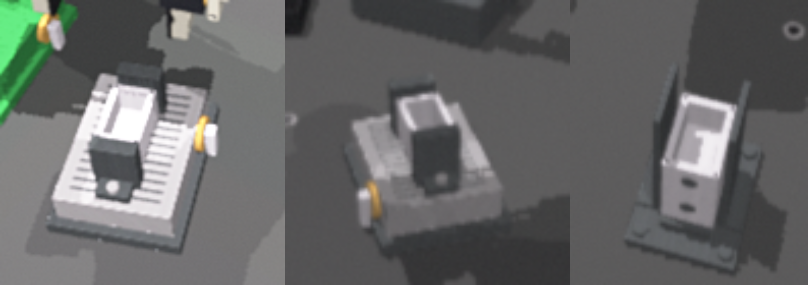

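The housing stands flat between the stops, rim at about 87 mm and level to under 1°, within about 1 mm of centre along y. Two housings are still in the magazine, and the block and ring haven't moved.

```bash
python3 -c "
from plant import r
print(r.get_state()['time_s']); print(r.close_job())"
```

```text
27.1333
the job is handed in; nothing more can be done
None
```

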